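Free the jammed plug from the drilling jig

TASK

The hexagon-headed plug is jammed in the drilling jig, under the keeper bar: swing the keeper aside, then work the plug free by twisting it to and fro in its hole while pulling gently upwards; the jig plate only lies in its base, so it must not be lifted or tipped. Then stand the plug upright on the cork disc in the free compartment of the parts tray, setting it down there rather than dropping it. Leave the two round pins, the two bushes in the tray, the cartridge, the tape roll and the screwdriver where they are.

Things in the scene. Friction and masses are not known exactly. Their poses are not given: they have to be found in the camera images.
- base: Fixed plywood board of the drilling jig, 150 (x) x 320 (y) x 12 mm, from y -145 to +175 mm. Origin on the bench under the middle of the jig plate. Low steel rails (top 26 mm above the bench) hold the jig plate on all four sides with 1.5 mm of play. A steel post of radius 11 mm at y = +145 mm carries the keeper bar.
- keeper (a joint): Angle of the steel keeper bar (24 wide, from 84 to 98 mm above the bench, reaching from 12 mm behind its pivot to 220 mm in front). 0 to 0.1 rad at the start: it then lies along -y of the base, over all three holes, 8 mm above the plug's head. Grows to 1.6 as it swings anticlockwise seen from above, towards +x of the base. Stiff (about 0.12 N m); stays where it is left.
- keeper_pivot (a point): Point on the keeper's pivot axis, at the underside of the bar, 84 mm above the bench; axes as those of the base.
- keeper_post (a point): Middle of the upright round black grip on top of the keeper bar: diameter 16 mm, 26 mm tall (from 98 to 124 mm above the bench), 110 mm from the pivot axis. Its axes turn with the bar (-y points away from the pivot).
- jig: Loose aluminium jig plate, 80 (x) x 200 (y) x 30 mm, 0.95 kg, lying on the base (underside 12, top 42 mm above the bench). Origin in the middle of its underside. Three vertical 32 mm holes at y = +60, 0 and -60 mm. In each, two brass shoes, between 14 and 26 mm above the plate's underside, grip a 30 mm shaft.
- plug: The jammed steel plug, 0.22 kg, in any of the holes. Origin in the middle of its lower end, z up. Shaft 30 mm thick from z 0 to 24, flange 44 mm to z 28, hexagon 36 mm across flats to z 58; flats face +x and -x, others at 60 deg. Starts fully down, origin 18 mm above the bench, square with the plate within 4 deg. A straight pull takes 15 to 30 N; free after rising 20 mm.
- plug_head (a point): Point on the plug's axis, 52 mm above its lower end, for gripping the hexagon; axes of the plug. When the plug's shaft turns at its rim (15 mm radius) several times faster than it rises, a few newtons of pull draw it up; pulled straight, it lifts or tips the jig plate.
- pin_a: Bystander: loose steel pin in another hole of the jig; round flange of 38 mm and a round knob of 16 mm, top 60 mm above the bench. Origin in the middle of its lower end.
- pin_b: Bystander: a second pin, the same as the first.
- tray: Grey parts tray, 222 (x) x 78 (y) x 30 mm high, walls 4 mm, with three compartments of about 69 x 70 mm in a row along x. Origin in the middle of its underside; a heavy, fixed thing.
- cork: Fixed cork disc, diameter 52 mm, 4 mm thick, lying in the free compartment. Origin in the middle of its underside; its top is 8 mm above the bench.
- bush_a: Bystander: steel bush (ring), outside 38 mm, 26 mm tall, standing in another compartment. Origin in the middle of its underside.
- bush_b: Bystander: a second bush, the same as the first.
- cartridge: Bystander: sealant cartridge standing upright, diameter 50 mm, 188 mm tall with its nozzle thread. Origin in the middle of its underside.
- tape: Bystander: roll of yellow tape lying flat, diameter 96 mm, 30 mm tall. Origin in the middle of its underside.
- driver: Bystander: screwdriver lying flat along its x axis, about 30 mm tall. Origin in the middle of its underside.
Things that resemble listed ones, but are neither listed nor needed, are in the scene too. Leave any blue or orange look-alike of the plug alone.

How it is judged (in metres and radians):
On the way, in this order (a step that is already met when the one before it is completed fails the run):
1. the keeper bar is swung aside, by more than 0.5 rad, the plug still in its hole (value of joint keeper above 0.5 rad and z of plug in the frame of jig below 0.012 m), for 0.05 s.
2. in its hole, the plug is turned to either side by more than 0.2 rad from square with the jig plate (angle between the x axis of plug and the x axis of jig, either way round above 0.2 rad and z of plug in the frame of jig below 0.026 m), for 0.05 s.
3. still in its hole, the plug is turned back to less than 0.12 rad from square (angle between the x axis of plug and the x axis of jig, either way round below 0.12 rad and z of plug in the frame of jig below 0.026 m), for 0.05 s.
4. the fingers, still holding it, set the plug down upright on the cork disc (horizontal distance between plug and cork below 0.016 m and z of plug in the frame of cork below 0.009 m and angle between plug's own z axis and vertical below 0.15 rad and contact force between the fingers and plug above 0.5 N), for 0.05 s.
At the end, for the whole second after the job is handed in: The plug stands upright (within 0.1 rad) and at rest on the cork disc, its axis within 16 mm of the disc's centre, released; the jig plate lies flat in its base (horizontal distance between plug and cork below 0.016 m and z of plug in the frame of cork below 0.0065 m and angle between plug's own z axis and vertical below 0.1 rad and linear speed of plug below 0.02 m/s and contact force between the fingers and plug below 0.1 N and angle between jig's own z axis and vertical below 0.03 rad and z of jig in the frame of base below 0.015 m); the robot touches nothing.
It fails at once if the jig plate is lifted by more than 8 mm or tipped by more than 0.08 rad (z of jig in the frame of base above 0.02 m or angle between jig's own z axis and vertical above 0.08 rad).
It fails at once if a pin is moved by more than 12 mm (distance of any of pin_a, pin_b from where it was at the start of the episode above 0.012 m).
It fails at once if a bush is moved by more than 12 mm (distance of any of bush_a, bush_b from where it was at the start of the episode above 0.012 m).
It fails at once if the cartridge, the tape or the screwdriver is moved by more than 20 mm (distance of any of cartridge, tape, driver from where it was at the start of the episode above 0.02 m).
It also fails if it takes over 70 s, if anything falls off the work surface, if the arm or the gripper's body presses on something with over 40 N, if the wrist force passes 120 N, or if a joint passes its speed limit or range.

ROBOT

A 6-joint arm with a two-finger parallel gripper is mounted at the origin on the work surface. World frame = base frame: x ahead of the robot, y to its left, z up, the work surface at z = 0. Lengths are in mm, angles in rad, forces in N, time in s.
With the tool pointing down it reaches from about 350 to 775 mm from the base axis. Payload 7.3 kg.
Tool frame: the origin (TCP) lies at the very end of the fingers, on their centre line; the grasp point (between the pads) lies bot.grip_point_offset behind it (bot.grip_point_offset is the distance from the TCP to the grasp point, in mm); z points along the fingers, y is the line along which they close (so a half turn about z gives the same grasp; the last joint's range is limited). The gripper opens to 92 mm and grips with 3 to 60 N. Pads are 19 mm wide; open, the fingers measure 130 mm over their backs; the gripper's body (75 mm by 190 mm) begins 47 mm behind the grasp point.
Start: joints at [0.956, 0.342, 1.524, -0, 1.275, -0.146], TCP at [237.195, 468.387, 195.441] pointing down, gripper open.
Joint ranges: [-2.53, 2.53], [-0.77, 2.02], [0.04, 2.7], [-1, 4.14], [0.28, 2.66], [-3.11, 3.11]. Speed limits (rad/s): [2.57, 2.57, 3.14, 3.14, 3.14, 3.14].

INTERFACE

Orientations are given as [roll, pitch, yaw] about the fixed x, y, z axes, in that order (R = Rz(yaw) Ry(pitch) Rx(roll)).
In Python, from plant import bot gives the robot as it stands. The module is installed in compiled form; this text tells all that it offers.
- The arm moves only by the tool carry_out, never from a script. Its argument "plan" is a list of rows, each an object of numbers: "tx", "ty", "tz": the shift along the world's x, y, z in mm; "rx", "ry", "rz": the turn, a rotation vector about the world's x, y, z in rad. A call has 1 to 12 rows; each row shifts and turns the commanded pose from where the row before left it; what a row does not reach is not made up. A row lasts 1/10 s, in which the tool goes at most 50 mm and 8.59 degrees, less where a joint would pass 70% of its speed; a pose out of reach is approached as far as the arm can. A call with a gripper value outside its range is refused whole. "gripper" is the closure, from 0 (fully open) to 1 (shut), set as the call begins (left out, the last holds). The fingers move at their own pace and stop on an object; the grip force is fixed at half the most. Time passes only in rows, so rows that do not move let the fingers close. It gives the time, the measured TCP pose, the force, the opening and the grip force at its end, in the units of the state.
- bot.get_obs(): the state, without advancing time (a new reading comes with each control period).
- bot.capture(name): name is "side" or "top" or "wrist"; returns the picture (480x640x3 uint8, red, green, blue); there is no depth.
- bot.camera_model(name): a dict with "camera_matrix" (3x3 intrinsics, pixels), "R" (3x3) and "t" (3): a world point X has camera coordinates R X + t. Camera axes: x right, y down, z forward; pixel columns grow to the right and rows downward; lengths in mm; the calibration is good to about 2 mm. A picture is of the moment at which its call begins: read the wrist's pose just before it. camera_model takes no time and is no camera call; for the wrist camera it gives the pose at the moment of the call.
- bot.close_job(): hands the job in; it is judged then, once.
The state is a dict: "time": time; "joint_positions": joint angles; "dq": joint speeds; "tau": joint torques, N m; "tool_pos": TCP position; "tcp_rot": TCP orientation; "contact_force": force on the tool from outside, world axes, zero at the start; "moment": the same for the moment, N m; "grip_width": finger opening in mm; "finger_force": force on a finger pad.
Only numpy, scipy, OpenCV 4.12 (cv2) and the standard library are available. Lean on these libraries where they do the work, as an engineer would, in place of code of your own. Each camera call takes 0.05 s, during which the arm holds its last target. There are 200 camera calls.

## Working session

There is one attempt and no reset: what is moved stays moved. The work goes in short steps, Python scripts to look and compute and a tool call to move; the robot and the scene stay as the last step left them, time stands still between calls to the robot, and variables do not carry over. Pictures are saved under pics/ and viewed, at most 10 in all, crops included, and the job is handed in when it is done.

Besides the shell and the picture viewer there is one more tool, called after "Call:" as name(argument=value, ...), one argument or row to a line, values as JSON. carry_out: Moves the arm, as the interface text tells. Its arguments: {"type":"object","properties":{"plan":{"type":"array"},"gripper":{"type":"number"}},"required":["plan"]}

```bash
mkdir -p pics; cat > h.py <<'E'
import numpy as np, cv2
from plant import bot
def save(n,f):
    im=bot.capture(n); cv2.imwrite(f,im[:,:,::-1]); return im
def ray(cm,u,v):
    K=np.array(cm["camera_matrix"]);R=np.array(cm["R"]);t=np.array(cm["t"]).ravel()
    return -R.T@t, R.T@np.linalg.solve(K,[u,v,1.])
def onz(cm,u,v,z):
    o,d=ray(cm,u,v); return o+d*(z-o[2])/d[2]
def proj(cm,X):
    p=np.array(cm["camera_matrix"])@(np.array(cm["R"])@np.array(X,float)+np.array(cm["t"]).ravel()); return p[:2]/p[2]
def tri(a,b):
    A=[];B=[]
    for o,d in (a,b):
        d=d/np.linalg.norm(d);P=np.eye(3)-np.outer(d,d);A.append(P);B.append(P@o)
    return np.linalg.solve(sum(A),sum(B))
E
python3 - <<'E'
from h import *
for n in("top","side"):
    save(n,f"pics/{n}0.png"); cm=bot.camera_model(n); print(n,ray(cm,320,240),cm["camera_matrix"][0])
print(bot.get_obs(),bot.grip_point_offset)
E
```

```text
top (array([357.82227856,  69.55892235, 966.46972902]), array([ 0.20415799, -0.02146167, -0.97878241])) [478.85649155   0.         314.10671889]
side (array([ 352.25563172, -621.92006507,  521.106265  ]), array([ 0.2459719 ,  0.82736877, -0.50529197])) [433.35614597   0.         320.48119523]
{'time': 0.1, 'joint_positions': array([ 9.55935060e-01,  3.42669440e-01,  1.52491839e+00, -4.43167337e-05,
        1.27539770e+00, -1.46011490e-01]), 'dq': array([ 0.00014442, -0.00237887, -0.00181189,  0.00075797, -0.00169528,
       -0.00077395]), 'tau': array([ 1.29267861e-03, -4.32005811e+01, -2.44695157e+01,  7.18152174e-02,
        5.25956182e-02, -5.65452615e-05]), 'tool_pos': array([236.98861886, 468.01145993, 194.80706358]), 'tcp_rot': array([-3.14020843e+00, -1.60725906e-04,  2.67275570e+00]), 'contact_force': array([-0.05810067,  0.55829142,  0.38819738]), 'moment': array([-0.02307348,  0.06336843,  0.0154604 ]), 'finger_force': 0.0, 'grip_width': 91.80183081226367} 18.8
```

View pics/top0.png

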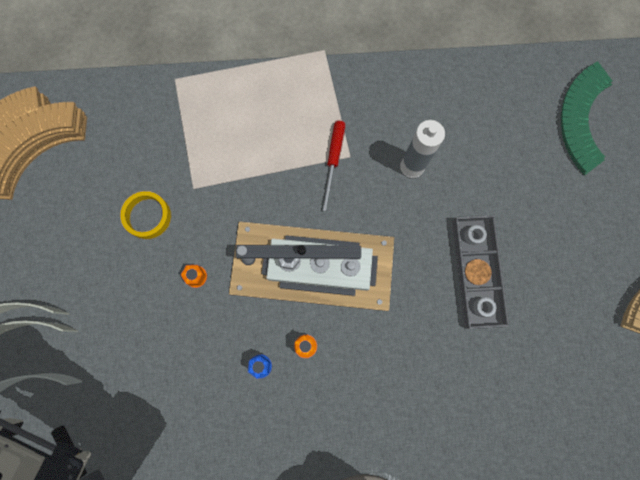

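View pics/side0.png

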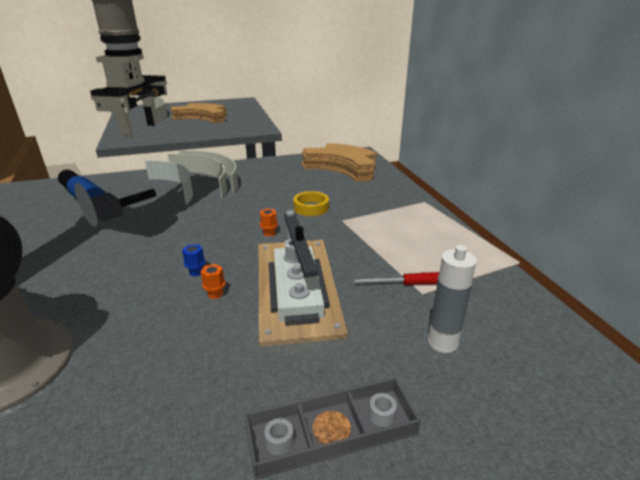

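The top view shows the board at about (238,222)-(389,310), with the keeper pivot at (242,252) and the black grip at (300,251). The hex plug is at (288,260) in the +60 hole, the pins at (320,264) and (351,267), and the cork at (479,271). The side view shows the cork at (331,427) and the grip at about (299,233).

```bash
python3 - <<'E'
from h import *
T=bot.camera_model("top");S=bot.camera_model("side")
t=cv2.imread("pics/top0.png");s=cv2.imread("pics/side0.png")
def blob(im,lo,hi,box):
    x0,y0,x1,y1=box;h=cv2.cvtColor(im,cv2.COLOR_BGR2HSV);m=cv2.inRange(h,lo,hi);k=np.zeros_like(m);k[y0:y1,x0:x1]=m[y0:y1,x0:x1]
    c=max(cv2.findContours(k,0,2)[0],key=cv2.contourArea);return c
# board
c=blob(t,(8,50,60),(30,255,255),(210,205,410,325));r=cv2.minAreaRect(cv2.convexHull(c));bp=cv2.boxPoints(r)
W=np.array([onz(T,*p,12) for p in bp]);print("board",r,W.round(1),W.mean(0))
# cork
a=cv2.minAreaRect(blob(t,(5,80,60),(25,255,255),(455,250,505,295)));b=cv2.minAreaRect(blob(s,(5,80,60),(25,255,255),(300,400,360,450)))
print("cork",a,b,onz(T,*a[0],8),onz(S,*b[0],8),tri(ray(T,*a[0]),ray(S,*b[0])))
# gray crops
A=cv2.resize(t[200:330,215:410],None,fx=4,fy=4,interpolation=2)[:300]
B=cv2.resize(s[200:350,240:360],None,fx=4,fy=4,interpolation=2)
o=np.zeros((600,800,3),np.uint8);o[:300,:780]=A;o[300:600,:480]=B[:300];cv2.imwrite("pics/c1.png",o)
E
```

```text
board ((312.3158874511719, 265.4464416503906), (161.3115692138672, 74.29318237304688), 5.906141757965088) [[ 458.3  237.9   12. ]
 [ 609.   218.5   12. ]
 [ 554.  -107.1   12. ]
 [ 406.2  -77.8   12. ]] [506.88257105  67.85702157  12.        ]
cork ((477.5000305175781, 271.5), (26.870054244995117, 24.041629791259766), 45.0) ((330.9117736816406, 425.6470642089844), (31.28709602355957, 38.32062911987305), 75.96376037597656) [ 473.5280835  -264.14441536    8.        ] [ 473.53105896 -264.74470587    8.        ] [ 473.63094414 -264.34826332    7.43047724]
```

View pics/c1.png

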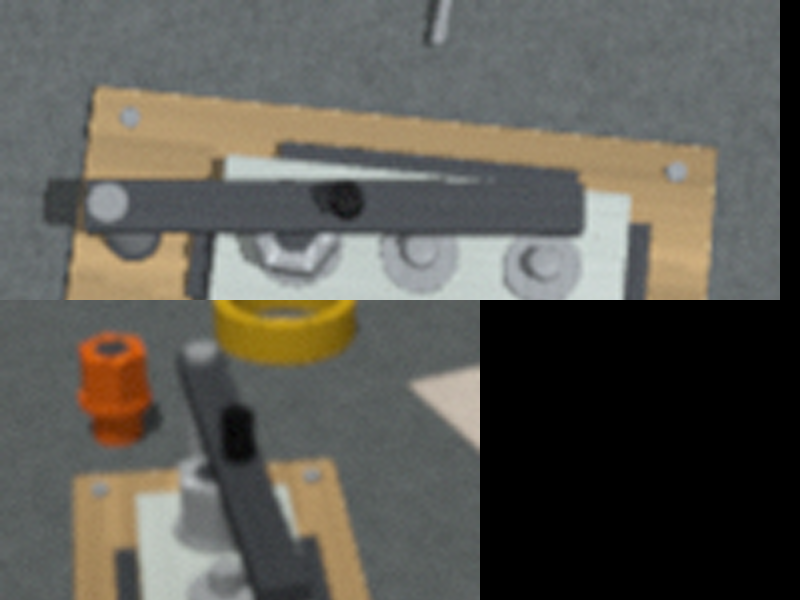

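The crop shows the grip top at (302,250) in the top image and its middle at (299.5,233) in the side image. The pivot cap is at (242,250.7).

```bash
python3 - <<'E'
from h import *
T=bot.camera_model("top");S=bot.camera_model("side")
print("post",tri(ray(T,301.5,250.2),ray(S,299.5,233)),onz(T,302,250.2,124),onz(S,299.5,233,111))
print("pivot",onz(T,242,250.7,100))
c=[(215+p[0]/4,200+p[1]/4) for p in((96,88),(717,148))]
W=[onz(T,*p,12) for p in c]; W+=[onz(T,389.5,310,12),onz(T,230,296,12)]
W=np.array(W);print(W.round(1),W.mean(0))
v=W[0]-W[1]+W[3]-W[2];print("y axis ang",np.arctan2(v[1],v[0])-np.pi/2)
v=W[0]-W[3]+W[1]-W[2];print("x axis ang",np.arctan2(v[1],v[0]))
E
```

```text
post [520.38625282  85.41463631 111.52161258] [516.91054901  84.41928133 124.        ] [521.7083874   86.51173869 111.        ]
pivot [527.28286946 195.16735832 100.        ]
[[ 604.8  212.3   12. ]
 [ 553.9 -102.8   12. ]
 [ 407.5  -79.5   12. ]
 [ 454.3  234.5   12. ]] [505.10909873  66.13132276  12.        ]
y axis ang -0.15422237594710997
x axis ang -0.15232924029555178
```

Call:
carry_out(
  plan=[
    {"tx":23.5,"ty":-31.9,"rz":-0.105},
    {"tx":23.5,"ty":-31.9,"rz":-0.105},
    {"tx":23.5,"ty":-31.9,"rz":-0.105},
    {"tx":23.5,"ty":-31.9,"rz":-0.105},
    {"tx":23.5,"ty":-31.9,"rz":-0.105},
    {"tx":23.5,"ty":-31.9,"rz":-0.105},
    {"tx":23.5,"ty":-31.9,"rz":-0.105},
    {"tx":23.5,"ty":-31.9,"rz":-0.105},
    {"tx":23.5,"ty":-31.9,"rz":-0.105},
    {"tx":23.5,"ty":-31.9,"rz":-0.105},
    {"tx":23.5,"ty":-31.9,"rz":-0.105},
    {"tx":23.5,"ty":-31.9,"rz":-0.105},
  ],
)

```text
invalid input at $.plan[0]: expected keys tx, ty, tz, rx, ry, rz
```

```bash
python3 - <<'E'
from h import *
cm=bot.camera_model("wrist");save("wrist","pics/w1.png")
o=bot.get_obs();print(o["tool_pos"],o["tcp_rot"],o["joint_positions"],o["contact_force"]);print(proj(cm,[519,85.5,124]),proj(cm,[525,194.6,98]))
E
```

```text
[236.99450461 468.09321039 194.89812257] [-3.14041651e+00 -1.28503440e-04  2.67282597e+00] [ 9.56017715e-01  3.42601335e-01  1.52475877e+00 -4.59770228e-05
  1.27541487e+00 -1.45998598e-01] [ 0.38032402 -0.00101776 -0.9954467 ]
[ 85.20002525 691.9145246 ] [198.54662046 625.35041136]
```

View pics/w1.png

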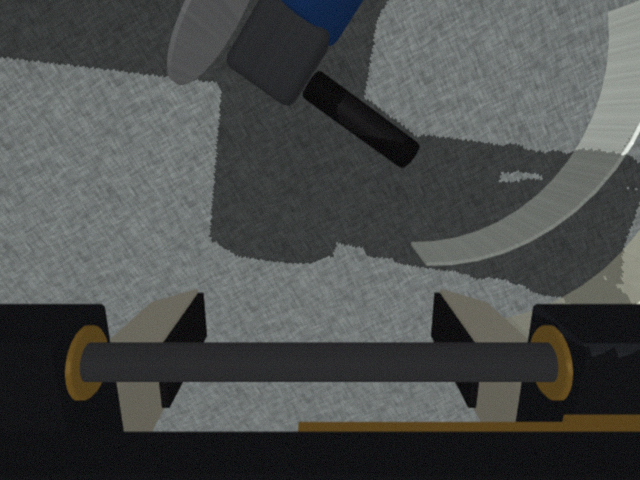

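The move was refused because every row needs all six keys. This wrist view shows only the bench and a bystander tool, with the fingers at about (160,350) and (480,350). I'm resending the move.

Call:
carry_out(
  plan=[
    {"tx":23.5,"ty":-31.9,"tz":0,"rx":0,"ry":0,"rz":-0.105},
    {"tx":23.5,"ty":-31.9,"tz":0,"rx":0,"ry":0,"rz":-0.105},
    {"tx":23.5,"ty":-31.9,"tz":0,"rx":0,"ry":0,"rz":-0.105},
    {"tx":23.5,"ty":-31.9,"tz":0,"rx":0,"ry":0,"rz":-0.105},
    {"tx":23.5,"ty":-31.9,"tz":0,"rx":0,"ry":0,"rz":-0.105},
    {"tx":23.5,"ty":-31.9,"tz":0,"rx":0,"ry":0,"rz":-0.105},
    {"tx":23.5,"ty":-31.9,"tz":0,"rx":0,"ry":0,"rz":-0.105},
    {"tx":23.5,"ty":-31.9,"tz":0,"rx":0,"ry":0,"rz":-0.105},
    {"tx":23.5,"ty":-31.9,"tz":0,"rx":0,"ry":0,"rz":-0.105},
    {"tx":23.5,"ty":-31.9,"tz":0,"rx":0,"ry":0,"rz":-0.105},
    {"tx":23.5,"ty":-31.9,"tz":0,"rx":0,"ry":0,"rz":-0.105},
    {"tx":23.5,"ty":-31.9,"tz":0,"rx":0,"ry":0,"rz":-0.105},
  ],
)

```text
time: 1.35
tool_pos: [519.8, 84.1, 195.3]
tcp_rot: [-3.141, -0.0, 1.408]
contact_force: [0.4, 0.2, 0.5]
grip_width: 91.8
finger_force: 0.0
```

```bash
python3 - <<'E'
from h import *
cm=bot.camera_model("wrist");save("wrist","pics/w2.png")
o=bot.get_obs();print(o["tool_pos"],o["tcp_rot"],o["joint_positions"],o["contact_force"]);print(proj(cm,[519,85.5,124]),proj(cm,[525,194.6,98]))
E
```

```text
[523.26622308  79.44541265 195.01002053] [3.13885917e+00 2.50175982e-03 1.39996597e+00] [ 0.00778357  0.34901861  1.51487913 -0.003081    1.27545071  0.17950399] [ 2.36785424 -3.53502449 -0.10775207]
[318.85520779 242.51465778] [299.85823122  63.74495225]
```

View pics/w2.png

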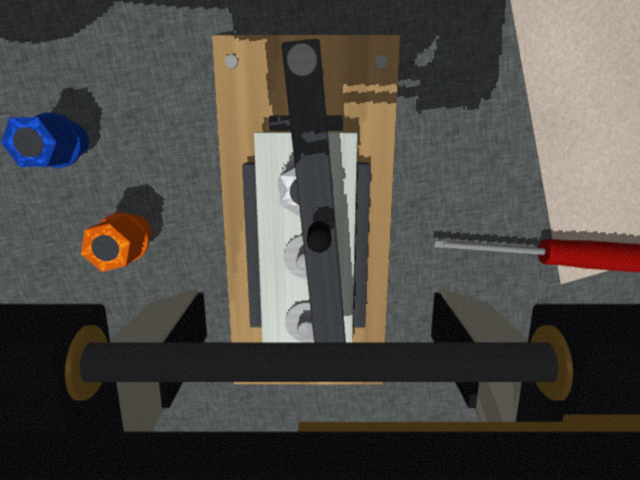

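The wrist view shows the grip top at about (319,237), against a prediction of (319,242), so the grip position is good. The hexagon head is partly hidden under the bar at (290,188). I'm going down and closing on the grip.

Call:
carry_out(
  plan=[
    {"tx":0,"ty":0,"tz":-15,"rx":0,"ry":0,"rz":0},
    {"tx":0,"ty":0,"tz":-30,"rx":0,"ry":0,"rz":0},
    {"tx":0,"ty":0,"tz":-30,"rx":0,"ry":0,"rz":0},
    {"tx":0,"ty":0,"tz":-17,"rx":0,"ry":0,"rz":0},
    {"tx":0,"ty":0,"tz":0,"rx":0,"ry":0,"rz":0},
    {"tx":0,"ty":0,"tz":0,"rx":0,"ry":0,"rz":0},
  ],
)

```text
time: 2.0
tool_pos: [519.3, 85.7, 103.7]
tcp_rot: [-3.142, 0.0, 1.413]
contact_force: [0.4, -0.2, -0.0]
grip_width: 91.7
finger_force: 0.0
```

Call:
carry_out(
  plan=[
    {"tx":0,"ty":0,"tz":0,"rx":0,"ry":0,"rz":0},
    {"tx":0,"ty":0,"tz":0,"rx":0,"ry":0,"rz":0},
    {"tx":0,"ty":0,"tz":0,"rx":0,"ry":0,"rz":0},
    {"tx":0,"ty":0,"tz":0,"rx":0,"ry":0,"rz":0},
    {"tx":0,"ty":0,"tz":0,"rx":0,"ry":0,"rz":0},
    {"tx":0,"ty":0,"tz":0,"rx":0,"ry":0,"rz":0},
    {"tx":0,"ty":0,"tz":0,"rx":0,"ry":0,"rz":0},
    {"tx":0,"ty":0,"tz":0,"rx":0,"ry":0,"rz":0},
  ],
  gripper=1,
)

```text
time: 2.8
tool_pos: [519.2, 85.6, 103.4]
tcp_rot: [3.142, -0.0, 1.413]
contact_force: [0.2, 0.6, -0.5]
grip_width: 32.4
finger_force: 0.0
```

Call:
carry_out(
  plan=[
    {"tx":0,"ty":0,"tz":0,"rx":0,"ry":0,"rz":0},
    {"tx":0,"ty":0,"tz":0,"rx":0,"ry":0,"rz":0},
    {"tx":0,"ty":0,"tz":0,"rx":0,"ry":0,"rz":0},
    {"tx":0,"ty":0,"tz":0,"rx":0,"ry":0,"rz":0},
  ],
)

```text
time: 3.2
tool_pos: [519.2, 85.6, 103.4]
tcp_rot: [3.142, -0.0, 1.413]
contact_force: [0.1, -0.0, -0.9]
grip_width: 1.8
finger_force: 0.0
```

Call:
carry_out(
  plan=[
    {"tx":13.2,"ty":0.1,"tz":0,"rx":0,"ry":0,"rz":0},
    {"tx":13.1,"ty":1.7,"tz":0,"rx":0,"ry":0,"rz":0},
    {"tx":12.8,"ty":3.2,"tz":0,"rx":0,"ry":0,"rz":0},
    {"tx":12.3,"ty":4.7,"tz":0,"rx":0,"ry":0,"rz":0},
    {"tx":11.7,"ty":6.2,"tz":0,"rx":0,"ry":0,"rz":0},
  ],
)

```text
time: 3.7
tool_pos: [582.8, 101.5, 103.4]
tcp_rot: [3.142, 0.0, 1.412]
contact_force: [-0.2, -0.1, -0.6]
grip_width: 0.3
finger_force: 0.0
```

The fingers shut without the post between them, so I need to look.

```bash
python3 - <<'E'
from h import *
save("side","pics/s2.png");save("top","pics/t2.png");cm=bot.camera_model("wrist");w=save("wrist","pics/w3.png")
np.savez("w3cm.npz",**{k:np.array(v) for k,v in cm.items() if k in("camera_matrix","R","t")})
a=cv2.imread("pics/s2.png")[150:350,230:380];b=cv2.imread("pics/w3.png")
o=np.zeros((600,800,3),np.uint8);o[:480,:640]=b
o[300:600,575:800]=cv2.resize(a,(225,300));cv2.imwrite("pics/c3.png",o)
print(proj(cm,[519,85.5,124]),bot.get_obs()["tool_pos"])
E
```

```text
[185.04772355 358.2152227 ] [582.3320568  101.59521552 103.08156759]
```

View pics/c3.png

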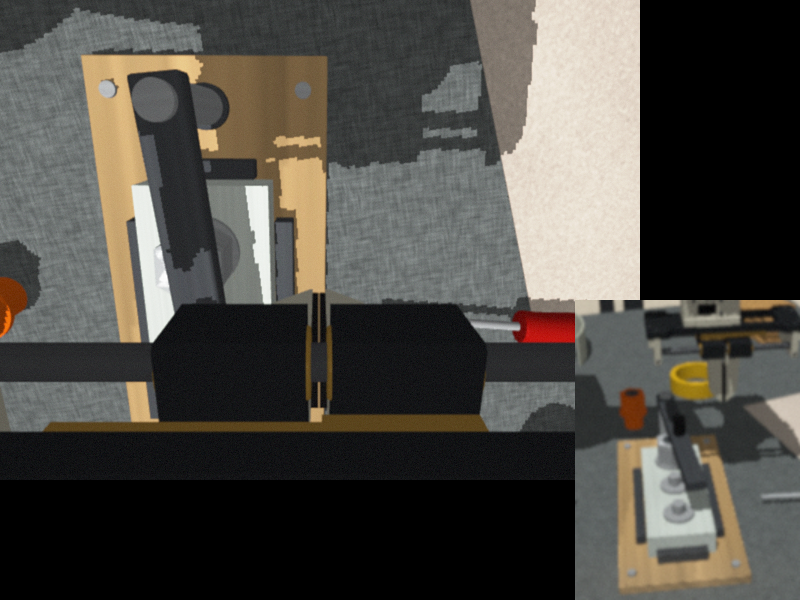

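The wrist view shows the closed fingers at about (318,300) and the bar unmoved, with its far end hidden. The side inset shows the post still at about (300,233). I'll check the TCP projection against the calibration.

```bash
python3 - <<'E'
from h import *
T=bot.camera_model("top");S=bot.camera_model("side");W=bot.camera_model("wrist");o=bot.get_obs();p=o["tool_pos"]
for n,c in(("top",T),("side",S),("wrist",W)):print(n,proj(c,p),proj(c,p+[0,0,60]),ray(c,320,240))
s=cv2.imread("pics/s2.png");t=cv2.imread("pics/t2.png")
a=cv2.resize(s[190:290,270:370],(400,400),interpolation=2);b=cv2.resize(t[190:290,240:340],(400,400),interpolation=2)
cv2.imwrite("pics/c4.png",np.hstack([a,b]))
E
```

```text
top [291.14180171 218.31553289] [289.4043324  209.70116906] (array([357.82227856,  69.55892235, 966.46972902]), array([ 0.20415799, -0.02146167, -0.97878241]))
side [327.17081375 228.60825489] [327.40002295 201.28404792] (array([ 352.25563172, -621.92006507,  521.106265  ]), array([ 0.2459719 ,  0.82736877, -0.50529197]))
wrist [321.08765629 285.84438646] [322.04889986 350.88716097] (array([593.10753427, 176.2486364 , 293.13763959]), array([-0.03914959, -0.26450569, -0.96365684]))
```

View pics/c4.png

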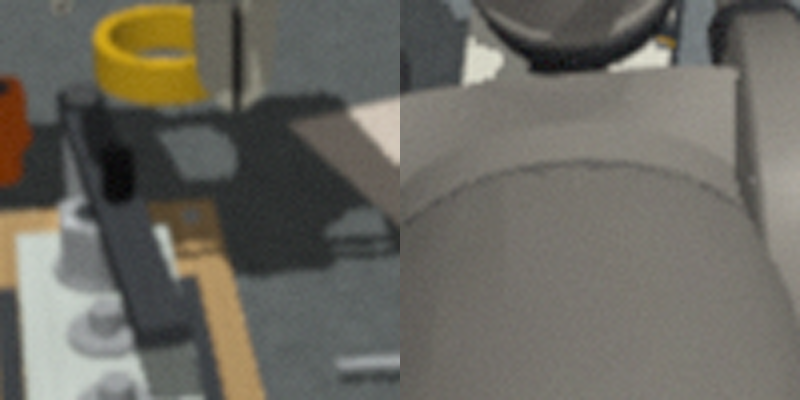

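The fingertip appears in the side view at about (329,217), where (327,229) was predicted. The tip therefore seems about 25 mm higher than reported. I'll check with known board dimensions from the wrist view and with the start pose.

```bash
python3 - <<'E'
from h import *
S=bot.camera_model("side");W=bot.camera_model("wrist");T=bot.camera_model("top")
for p in [(82,57),(327,56),(155,98)]: print(p,onz(W,*p,12).round(1),onz(W,*p,98).round(1))
a=onz(W,82,57,12)-onz(W,327,56,12);print("width",np.linalg.norm(a))
p=np.array([237,468,195.]);y=np.array([.452,.892,0])
for k in(-46,-65,46,65):print(proj(S,p+k*y).round(1),proj(T,p+k*y).round(1))
h=cv2.cvtColor(cv2.imread("pics/top0.png"),cv2.COLOR_BGR2HSV)
# known-size check of side cam: board corners
for p in((260,245),(325,240.5),(343,338),(260,345)):print(p,onz(S,*p,12).round(1))
cv2.imwrite("pics/c5.png",np.hstack([cv2.resize(cv2.imread("pics/side0.png")[60:160,80:180],(400,400)),cv2.resize(cv2.imread("pics/top0.png")[380:480,0:100],(400,400))]))
E
```

```text
(82, 57) [456.9 236.1  12. ] [498.5 217.8  98. ]
(327, 56) [604.1 213.1  12. ] [600.8 201.8  98. ]
(155, 98) [494.5 206.1  12. ] [524.7 197.   98. ]
width 149.07094023314414
[132.8 150.1] [ 85.4 450.5]
[128.2 152.8] [ 96.4 455.9]
[152.9 138.1] [ 32.5 424.9]
[156.7 135.8] [ 21.7 419.7]
(260, 245) [462.6 229.4  12. ]
(325, 240.5) [610.5 206.2  12. ]
(343, 338) [ 543.9 -112.1   12. ]
(260, 345) [407.3 -88.4  12. ]
```

View pics/c5.png

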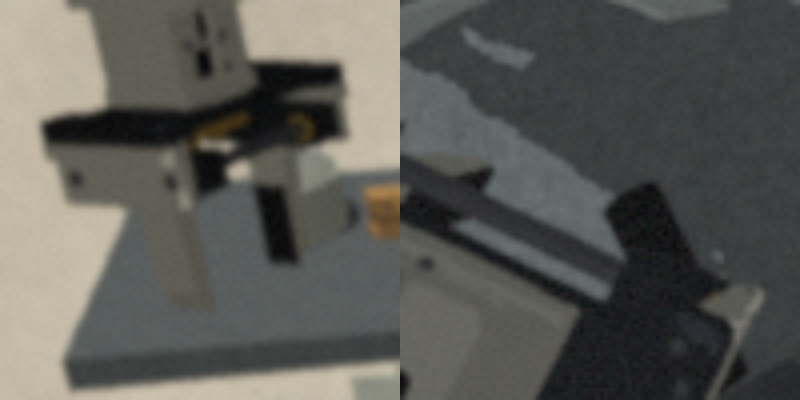

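The wrist camera agrees with the board: corners within 2 mm, width 149 against 150. The fingertips themselves appear about 25 mm shorter than the reported TCP in both the wrist and side views. The start-pose tips were at (127,136) and (151,125), against predictions of about (130,151) and (155,137). I'll quantify the offset along the tool axis.

```bash
python3 - <<'E'
from h import *
S=bot.camera_model("side");W=bot.camera_model("wrist");p=bot.get_obs()["tool_pos"]
u=np.array([.1535,.988,0])
for d in(0,10,20,25,30,35):
    q=p+[0,0,d];print(d,"side near",proj(S,q-9.5*u).round(1),"far",proj(S,q+9.5*u).round(1),"wrist near",proj(W,q+9.5*u).round(1),"far",proj(W,q-9.5*u).round(1))
g=cv2.cvtColor(cv2.imread("pics/w3.png"),cv2.COLOR_BGR2GRAY)
print("wrist col 310",list(g[280:310,310]),"col326",list(g[280:310,326]),"col318",list(g[280:310,318]))
g=cv2.cvtColor(cv2.imread("pics/s2.png"),cv2.COLOR_BGR2GRAY)
print("side col 325",list(g[205:225,325]),"333",list(g[205:225,333]))
E
```

```text
0 side near [327.9 230.9] far [326.5 226.4] wrist near [321. 267.] far [321.1 304.2]
10 side near [327.9 226.5] far [326.5 222. ] wrist near [321.1 274.3] far [321.3 313.1]
20 side near [328. 222.] far [326.5 217.5] wrist near [321.3 282.4] far [321.4 323. ]
25 side near [328.  219.7] far [326.6 215.3] wrist near [321.3 286.8] far [321.5 328.3]
30 side near [328.  217.4] far [326.6 213. ] wrist near [321.4 291.4] far [321.6 333.9]
35 side near [328.  215.1] far [326.6 210.8] wrist near [321.5 296.3] far [321.6 339.9]
wrist col 310 [np.uint8(175), np.uint8(180), np.uint8(177), np.uint8(174), np.uint8(176), np.uint8(175), np.uint8(176), np.uint8(177), np.uint8(169), np.uint8(133), np.uint8(105), np.uint8(102), np.uint8(97), np.uint8(104), np.uint8(102), np.uint8(106), np.uint8(103), np.uint8(106), np.uint8(105), np.uint8(108), np.uint8(102), np.uint8(104), np.uint8(106), np.uint8(102), np.uint8(100), np.uint8(105), np.uint8(105), np.uint8(105), np.uint8(106), np.uint8(105)] col326 [np.uint8(110), np.uint8(109), np.uint8(106), np.uint8(103), np.uint8(86), np.uint8(77), np.uint8(76), np.
[... 664 characters left out ...]
), np.uint8(84), np.uint8(81), np.uint8(86), np.uint8(83), np.uint8(82), np.uint8(84), np.uint8(82)]
side col 325 [np.uint8(101), np.uint8(102), np.uint8(103), np.uint8(101), np.uint8(100), np.uint8(102), np.uint8(99), np.uint8(110), np.uint8(121), np.uint8(131), np.uint8(129), np.uint8(107), np.uint8(81), np.uint8(57), np.uint8(44), np.uint8(48), np.uint8(49), np.uint8(54), np.uint8(73), np.uint8(88)] 333 [np.uint8(125), np.uint8(124), np.uint8(127), np.uint8(133), np.uint8(132), np.uint8(131), np.uint8(132), np.uint8(134), np.uint8(134), np.uint8(123), np.uint8(94), np.uint8(65), np.uint8(50), np.uint8(43), np.uint8(48), np.uint8(49), np.uint8(49), np.uint8(48), np.uint8(47), np.uint8(44)]
```

Both views agree: the real fingertips are about 29 mm short of the reported TCP. I'll take that into account in every height. I'm going back over the post, opening, then lowering.

Call:
carry_out(
  plan=[
    {"tx":-7,"ty":-2,"tz":5,"rx":0,"ry":0,"rz":0},
    {"tx":-14,"ty":-3.5,"tz":0,"rx":0,"ry":0,"rz":0},
    {"tx":-14,"ty":-3.5,"tz":0,"rx":0,"ry":0,"rz":0},
    {"tx":-14,"ty":-3.5,"tz":0,"rx":0,"ry":0,"rz":0},
    {"tx":-14,"ty":-3.5,"tz":0,"rx":0,"ry":0,"rz":0},
    {"tx":0,"ty":0,"tz":0,"rx":0,"ry":0,"rz":0},
    {"tx":0,"ty":0,"tz":0,"rx":0,"ry":0,"rz":0},
    {"tx":0,"ty":0,"tz":-10,"rx":0,"ry":0,"rz":0},
    {"tx":0,"ty":0,"tz":-11,"rx":0,"ry":0,"rz":0},
    {"tx":0,"ty":0,"tz":-11,"rx":0,"ry":0,"rz":0},
    {"tx":0,"ty":0,"tz":0,"rx":0,"ry":0,"rz":0},
  ],
  gripper=0.3,
)

```text
time: 4.95
tool_pos: [517.9, 85.5, 74.0]
tcp_rot: [-3.137, 0.001, 1.413]
contact_force: [0.3, 0.3, -0.8]
grip_width: 64.6
finger_force: 0.0
```

Call:
carry_out(
  plan=[
    {"tx":0,"ty":0,"tz":0,"rx":0,"ry":0,"rz":0},
    {"tx":0,"ty":0,"tz":0,"rx":0,"ry":0,"rz":0},
    {"tx":0,"ty":0,"tz":0,"rx":0,"ry":0,"rz":0},
    {"tx":0,"ty":0,"tz":0,"rx":0,"ry":0,"rz":0},
    {"tx":0,"ty":0,"tz":0,"rx":0,"ry":0,"rz":0},
    {"tx":0,"ty":0,"tz":0,"rx":0,"ry":0,"rz":0},
    {"tx":0,"ty":0,"tz":0,"rx":0,"ry":0,"rz":0},
    {"tx":0,"ty":0,"tz":0,"rx":0,"ry":0,"rz":0},
    {"tx":0,"ty":0,"tz":0,"rx":0,"ry":0,"rz":0},
  ],
  gripper=1,
)

```text
time: 5.85
tool_pos: [519.4, 85.5, 76.6]
tcp_rot: [3.141, 0.0, 1.413]
contact_force: [-0.1, -0.5, 0.7]
grip_width: 14.8
finger_force: 30.0
```

The post is gripped (14.8 mm, 30 N). Now I'll swing it.

Call:
carry_out(
  plan=[
    {"tx":13.2,"ty":0.1,"tz":0,"rx":0,"ry":0,"rz":0},
    {"tx":13.1,"ty":1.7,"tz":0,"rx":0,"ry":0,"rz":0},
    {"tx":12.8,"ty":3.2,"tz":0,"rx":0,"ry":0,"rz":0},
    {"tx":12.3,"ty":4.7,"tz":0,"rx":0,"ry":0,"rz":0},
    {"tx":11.7,"ty":6.2,"tz":0,"rx":0,"ry":0,"rz":0},
    {"tx":0,"ty":0,"tz":0,"rx":0,"ry":0,"rz":0},
  ],
)

```text
time: 6.45
tool_pos: [583.4, 101.8, 76.7]
tcp_rot: [3.14, -0.0, 1.414]
contact_force: [-0.6, 0.5, 5.7]
grip_width: 14.8
finger_force: 30.0
```

Call:
carry_out(
  plan=[
    {"tx":10.8,"ty":7.5,"tz":0,"rx":0,"ry":0,"rz":0},
    {"tx":9.9,"ty":8.8,"tz":0,"rx":0,"ry":0,"rz":0},
    {"tx":8.7,"ty":9.9,"tz":0,"rx":0,"ry":0,"rz":0},
    {"tx":7.5,"ty":10.9,"tz":0,"rx":0,"ry":0,"rz":0},
    {"tx":6.2,"ty":11.7,"tz":0,"rx":0,"ry":0,"rz":0},
    {"tx":4.7,"ty":12.3,"tz":0,"rx":0,"ry":0,"rz":0},
    {"tx":0,"ty":0,"tz":0,"rx":0,"ry":0,"rz":0},
  ],
)

```text
time: 7.15
tool_pos: [631.8, 163.7, 76.8]
tcp_rot: [3.138, -0.001, 1.414]
contact_force: [3.4, -0.7, 3.0]
grip_width: 15.0
finger_force: 30.0
```

Call:
carry_out(
  plan=[
    {"tx":0,"ty":0,"tz":0,"rx":0,"ry":0,"rz":0},
    {"tx":0,"ty":0,"tz":0,"rx":0,"ry":0,"rz":0},
    {"tx":0,"ty":0,"tz":0,"rx":0,"ry":0,"rz":0},
    {"tx":0,"ty":0,"tz":0,"rx":0,"ry":0,"rz":0},
    {"tx":0,"ty":0,"tz":20,"rx":0,"ry":0,"rz":0},
    {"tx":0,"ty":0,"tz":40,"rx":0,"ry":0,"rz":0},
    {"tx":0,"ty":0,"tz":40,"rx":0,"ry":0,"rz":0},
    {"tx":0,"ty":0,"tz":0,"rx":0,"ry":0,"rz":0},
  ],
  gripper=0.3,
)

```text
time: 7.95
tool_pos: [633.1, 162.9, 183.1]
tcp_rot: [3.131, -0.004, 1.413]
contact_force: [0.4, 0.1, 0.9]
grip_width: 64.0
finger_force: 0.0
```

Call:
carry_out(
  plan=[
    {"tx":-20,"ty":-14,"tz":0,"rx":0,"ry":0,"rz":0},
    {"tx":-30,"ty":-22,"tz":0,"rx":0,"ry":0,"rz":0},
    {"tx":-30,"ty":-22,"tz":0,"rx":0,"ry":0,"rz":0},
    {"tx":-25,"ty":-18,"tz":0,"rx":0,"ry":0,"rz":0},
    {"tx":-16,"ty":-12,"tz":0,"rx":0,"ry":0,"rz":0},
    {"tx":0,"ty":0,"tz":0,"rx":0,"ry":0,"rz":0},
    {"tx":0,"ty":0,"tz":0,"rx":0,"ry":0,"rz":0},
    {"tx":0,"ty":0,"tz":0,"rx":0,"ry":0,"rz":0},
  ],
  gripper=0,
)

```text
time: 8.75
tool_pos: [509.9, 74.9, 176.3]
tcp_rot: [3.141, -0.0, 1.413]
contact_force: [0.0, -0.4, -0.5]
grip_width: 92.0
finger_force: 0.0
```

```bash
python3 - <<'E'
from h import *
save("side","pics/s5.png");cm=bot.camera_model("wrist");save("wrist","pics/w5.png")
np.savez("w5cm.npz",**{k:np.array(cm[k]) for k in("camera_matrix","R","t")})
a=cv2.imread("pics/s5.png")[210:310,250:350];b=cv2.imread("pics/w5.png")
o=np.zeros((600,800,3),np.uint8);o[:480,:640]=b;o[350:600,550:800]=cv2.resize(a,(250,250),interpolation=2);cv2.imwrite("pics/c6.png",o)
print(bot.get_obs()["tool_pos"],proj(cm,[512,110.6,76]),proj(bot.camera_model("side"),[512,110.6,76]))
E
```

```text
[509.7879867   74.96764148 176.10375467] [315.07803832 182.3944877 ] [292.29846959 243.23086808]
```

View pics/c6.png

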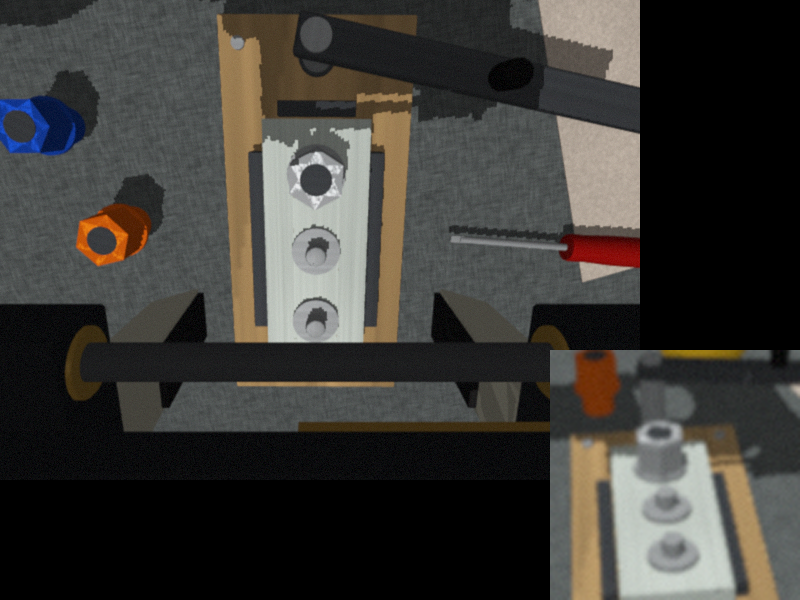

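The keeper is swung well aside. The hex head top is at (316,180) in the wrist image and (294,243) in the side image, with a vertex near (318,150) and flats facing left and right.

```bash
python3 - <<'E'
from h import *
W=bot.camera_model("wrist");S=bot.camera_model("side")
g=cv2.cvtColor(cv2.imread("pics/w5.png"),cv2.COLOR_BGR2GRAY)
m=cv2.inRange(g,0,95);k=np.zeros_like(m);k[166:196,300:333]=m[166:196,300:333]
c=max(cv2.findContours(k,0,2)[0],key=cv2.contourArea);e=cv2.minEnclosingCircle(c);print(e)
u=e[0]
print("head",onz(W,*u,76),tri(ray(W,*u),ray(S,294,243.2)))
o=bot.get_obs();print(o["tool_pos"],o["tcp_rot"])
# plate long edges on z=42 for direction
for p in((263,140),(265,340),(371,140),(364,340)):print(onz(W,*p,42).round(1))
E
```

```text
((315.708984375, 179.71934509277344), 15.736957550048828)
head [512.58880319 112.33111142  76.        ] [514.12631115 111.84503006  74.92616059]
[509.7879867   74.96764148 176.10375467] [-3.14152931e+00 -1.17292579e-04  1.41334676e+00]
[477.9 143.   42. ]
[447.7 -18.6  42. ]
[556.6 130.4  42. ]
[530.4 -31.8  42. ]
```

Call:
carry_out(
  plan=[
    {"tx":1.5,"ty":18.6,"tz":0,"rx":0,"ry":0,"rz":0},
    {"tx":1.5,"ty":18.6,"tz":0,"rx":0,"ry":0,"rz":0},
    {"tx":0,"ty":0,"tz":-25,"rx":0,"ry":0,"rz":0},
    {"tx":0,"ty":0,"tz":-30,"rx":0,"ry":0,"rz":0},
    {"tx":0,"ty":0,"tz":-30,"rx":0,"ry":0,"rz":0},
    {"tx":0,"ty":0,"tz":-30,"rx":0,"ry":0,"rz":0},
    {"tx":0,"ty":0,"tz":-20,"rx":0,"ry":0,"rz":0},
    {"tx":0,"ty":0,"tz":-14,"rx":0,"ry":0,"rz":0},
    {"tx":0,"ty":0,"tz":0,"rx":0,"ry":0,"rz":0},
    {"tx":0,"ty":0,"tz":0,"rx":0,"ry":0,"rz":0},
  ],
)

```text
time: 9.85
tool_pos: [512.6, 112.0, 27.4]
tcp_rot: [-3.141, -0.0, 1.413]
contact_force: [-0.4, 0.0, 0.7]
grip_width: 92.0
finger_force: 0.0
```

```bash
python3 - <<'E'
from h import *
save("side","pics/s6.png");a=cv2.imread("pics/s6.png")[170:320,220:370]
W=save("wrist","pics/w6.png")[:,:,::-1]
o=np.zeros((600,800,3),np.uint8);o[:,:600]=cv2.resize(a,(600,600),interpolation=2);o[:150,600:]=cv2.resize(W,(200,150));cv2.imwrite("pics/c7.png",o)
x=bot.get_obs();print(x["tool_pos"],x["contact_force"])
E
```

```text
[513.07030573 111.93349978  28.26328402] [-0.16264313 -0.61425247 -0.34399708]
```

View pics/c7.png

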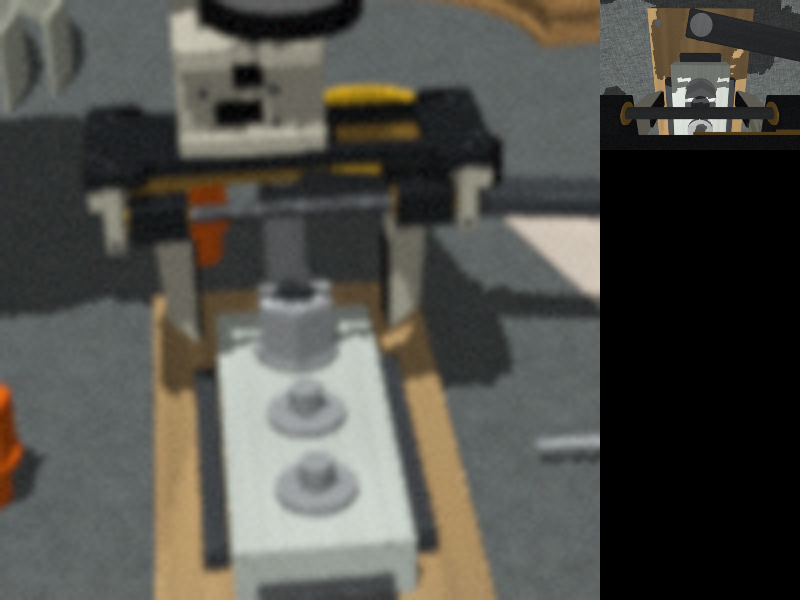

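The side crop shows the open fingers either side of the hexagon, with tips at about row 340 (just above the flange, near row 355), clear of the plate and bar. I'll lower 3 mm more and close.

Call:
carry_out(
  plan=[
    {"tx":0,"ty":0,"tz":-3,"rx":0,"ry":0,"rz":0},
    {"tx":0,"ty":0,"tz":0,"rx":0,"ry":0,"rz":0},
    {"tx":0,"ty":0,"tz":0,"rx":0,"ry":0,"rz":0},
    {"tx":0,"ty":0,"tz":0,"rx":0,"ry":0,"rz":0},
    {"tx":0,"ty":0,"tz":0,"rx":0,"ry":0,"rz":0},
    {"tx":0,"ty":0,"tz":0,"rx":0,"ry":0,"rz":0},
    {"tx":0,"ty":0,"tz":0,"rx":0,"ry":0,"rz":0},
    {"tx":0,"ty":0,"tz":0,"rx":0,"ry":0,"rz":0},
    {"tx":0,"ty":0,"tz":0,"rx":0,"ry":0,"rz":0},
    {"tx":0,"ty":0,"tz":0,"rx":0,"ry":0,"rz":0},
  ],
  gripper=1,
)

```text
time: 10.95
tool_pos: [512.8, 111.7, 24.5]
tcp_rot: [3.14, -0.0, 1.413]
contact_force: [3.0, -1.0, -1.0]
grip_width: 36.1
finger_force: 29.7
```

```bash
python3 -c "
from h import *
x=bot.get_obs();print(x)"
```

```text
{'time': 10.95, 'joint_positions': array([ 6.83435600e-02,  5.42034787e-01,  1.73849729e+00, -6.89969300e-05,
        8.59863163e-01,  2.26571180e-01]), 'dq': array([-0.00113061, -0.00164634,  0.00160489,  0.0011375 ,  0.00067485,
       -0.00092003]), 'tau': array([  0.55273002, -47.07135201, -16.71588421,   0.11749097,
         0.85794535,  -0.08729625]), 'tool_pos': array([512.76728934, 111.65947111,  24.52906683]), 'tcp_rot': array([ 3.14041409e+00, -2.17985158e-04,  1.41261383e+00]), 'contact_force': array([ 2.98532973, -1.04247059, -0.9893243 ]), 'moment': array([-0.15632588, -0.36281901, -0.07927119]), 'finger_force': 29.707482128724223, 'grip_width': 36.148102987141996}
```

Call:
carry_out(
  plan=[
    {"tx":0,"ty":0,"tz":0,"rx":0,"ry":0,"rz":-0.1},
    {"tx":0,"ty":0,"tz":0.3,"rx":0,"ry":0,"rz":-0.14},
    {"tx":0,"ty":0,"tz":0.3,"rx":0,"ry":0,"rz":-0.14},
    {"tx":0,"ty":0,"tz":0,"rx":0,"ry":0,"rz":0},
  ],
)

```text
time: 11.35
tool_pos: [512.1, 111.4, 24.9]
tcp_rot: [3.142, 0.0, 1.031]
contact_force: [1.4, -1.1, -2.3]
grip_width: 35.9
finger_force: 29.9
```

Call:
carry_out(
  plan=[
    {"tx":0,"ty":0,"tz":0,"rx":0,"ry":0,"rz":0.1},
    {"tx":0,"ty":0,"tz":0.3,"rx":0,"ry":0,"rz":0.14},
    {"tx":0,"ty":0,"tz":0.3,"rx":0,"ry":0,"rz":0.14},
    {"tx":0,"ty":0,"tz":0.3,"rx":0,"ry":0,"rz":0.14},
    {"tx":0,"ty":0,"tz":0.3,"rx":0,"ry":0,"rz":0.14},
    {"tx":0,"ty":0,"tz":0,"rx":0,"ry":0,"rz":0.1},
    {"tx":0,"ty":0,"tz":0,"rx":0,"ry":0,"rz":-0.1},
    {"tx":0,"ty":0,"tz":0.35,"rx":0,"ry":0,"rz":-0.14},
    {"tx":0,"ty":0,"tz":0.35,"rx":0,"ry":0,"rz":-0.14},
    {"tx":0,"ty":0,"tz":0.35,"rx":0,"ry":0,"rz":-0.14},
    {"tx":0,"ty":0,"tz":0.35,"rx":0,"ry":0,"rz":-0.14},
    {"tx":0,"ty":0,"tz":0,"rx":0,"ry":0,"rz":-0.1},
  ],
)

```text
time: 12.55
tool_pos: [511.7, 111.5, 27.2]
tcp_rot: [-3.141, 0.001, 1.033]
contact_force: [1.9, -1.6, -2.8]
grip_width: 36.0
finger_force: 29.6
```

Call:
carry_out(
  plan=[
    {"tx":0,"ty":0,"tz":0,"rx":0,"ry":0,"rz":0.1},
    {"tx":0,"ty":0,"tz":0.5,"rx":0,"ry":0,"rz":0.14},
    {"tx":0,"ty":0,"tz":0.5,"rx":0,"ry":0,"rz":0.14},
    {"tx":0,"ty":0,"tz":0.5,"rx":0,"ry":0,"rz":0.14},
    {"tx":0,"ty":0,"tz":0.5,"rx":0,"ry":0,"rz":0.14},
    {"tx":0,"ty":0,"tz":0,"rx":0,"ry":0,"rz":0.1},
    {"tx":0,"ty":0,"tz":0,"rx":0,"ry":0,"rz":-0.1},
    {"tx":0,"ty":0,"tz":0.5,"rx":0,"ry":0,"rz":-0.14},
    {"tx":0,"ty":0,"tz":0.5,"rx":0,"ry":0,"rz":-0.14},
    {"tx":0,"ty":0,"tz":0.5,"rx":0,"ry":0,"rz":-0.14},
    {"tx":0,"ty":0,"tz":0.5,"rx":0,"ry":0,"rz":-0.14},
    {"tx":0,"ty":0,"tz":0,"rx":0,"ry":0,"rz":-0.1},
  ],
)

```text
time: 13.75
tool_pos: [511.7, 111.5, 31.1]
tcp_rot: [-3.141, 0.001, 1.033]
contact_force: [2.5, -1.1, -4.0]
grip_width: 36.0
finger_force: 29.4
```

Call:
carry_out(
  plan=[
    {"tx":0,"ty":0,"tz":0,"rx":0,"ry":0,"rz":0.1},
    {"tx":0,"ty":0,"tz":0.5,"rx":0,"ry":0,"rz":0.14},
    {"tx":0,"ty":0,"tz":0.5,"rx":0,"ry":0,"rz":0.14},
    {"tx":0,"ty":0,"tz":0.5,"rx":0,"ry":0,"rz":0.14},
  ],
)

```text
time: 14.15
tool_pos: [511.7, 112.0, 32.5]
tcp_rot: [-3.141, -0.001, 1.562]
contact_force: [1.9, 1.6, -6.5]
grip_width: 36.1
finger_force: 29.9
```

Call:
carry_out(
  plan=[
    {"tx":0,"ty":0,"tz":0.4,"rx":0,"ry":0,"rz":0.14},
    {"tx":0,"ty":0,"tz":0,"rx":0,"ry":0,"rz":0.1},
    {"tx":0,"ty":0,"tz":0,"rx":0,"ry":0,"rz":-0.1},
    {"tx":0,"ty":0,"tz":0.45,"rx":0,"ry":0,"rz":-0.14},
    {"tx":0,"ty":0,"tz":0.45,"rx":0,"ry":0,"rz":-0.14},
    {"tx":0,"ty":0,"tz":0.45,"rx":0,"ry":0,"rz":-0.14},
    {"tx":0,"ty":0,"tz":0.45,"rx":0,"ry":0,"rz":-0.14},
    {"tx":0,"ty":0,"tz":0,"rx":0,"ry":0,"rz":-0.1},
  ],
)

```text
time: 14.95
tool_pos: [511.7, 111.5, 34.9]
tcp_rot: [-3.141, 0.001, 1.033]
contact_force: [1.7, -1.4, -3.9]
grip_width: 36.1
finger_force: 29.4
```

Call:
carry_out(
  plan=[
    {"tx":0,"ty":0,"tz":0,"rx":0,"ry":0,"rz":0.1},
    {"tx":0,"ty":0,"tz":0.45,"rx":0,"ry":0,"rz":0.14},
    {"tx":0,"ty":0,"tz":0.45,"rx":0,"ry":0,"rz":0.14},
    {"tx":0,"ty":0,"tz":0.45,"rx":0,"ry":0,"rz":0.14},
    {"tx":0,"ty":0,"tz":0.45,"rx":0,"ry":0,"rz":0.14},
    {"tx":0,"ty":0,"tz":0,"rx":0,"ry":0,"rz":0.1},
    {"tx":0,"ty":0,"tz":0,"rx":0,"ry":0,"rz":-0.1},
    {"tx":0,"ty":0,"tz":0.45,"rx":0,"ry":0,"rz":-0.14},
    {"tx":0,"ty":0,"tz":0.45,"rx":0,"ry":0,"rz":-0.14},
    {"tx":0,"ty":0,"tz":0.45,"rx":0,"ry":0,"rz":-0.14},
    {"tx":0,"ty":0,"tz":0.45,"rx":0,"ry":0,"rz":-0.14},
    {"tx":0,"ty":0,"tz":0,"rx":0,"ry":0,"rz":-0.1},
  ],
)

```text
time: 16.15
tool_pos: [511.8, 111.6, 38.5]
tcp_rot: [-3.141, 0.001, 1.032]
contact_force: [2.1, 1.4, -3.2]
grip_width: 35.8
finger_force: 29.5
```

Call:
carry_out(
  plan=[
    {"tx":0,"ty":0,"tz":0,"rx":0,"ry":0,"rz":0.1},
    {"tx":0,"ty":0,"tz":0.45,"rx":0,"ry":0,"rz":0.14},
    {"tx":0,"ty":0,"tz":0.45,"rx":0,"ry":0,"rz":0.14},
    {"tx":0,"ty":0,"tz":0.45,"rx":0,"ry":0,"rz":0.14},
    {"tx":0,"ty":0,"tz":0.45,"rx":0,"ry":0,"rz":0.14},
    {"tx":0,"ty":0,"tz":0,"rx":0,"ry":0,"rz":0.1},
    {"tx":0,"ty":0,"tz":0,"rx":0,"ry":0,"rz":-0.1},
    {"tx":0,"ty":0,"tz":0.45,"rx":0,"ry":0,"rz":-0.14},
    {"tx":0,"ty":0,"tz":0.45,"rx":0,"ry":0,"rz":-0.14},
    {"tx":0,"ty":0,"tz":0.45,"rx":0,"ry":0,"rz":-0.14},
    {"tx":0,"ty":0,"tz":0.45,"rx":0,"ry":0,"rz":-0.14},
    {"tx":0,"ty":0,"tz":0,"rx":0,"ry":0,"rz":-0.1},
  ],
)

```text
time: 17.35
tool_pos: [512.1, 111.2, 42.4]
tcp_rot: [3.141, 0.001, 1.032]
contact_force: [0.4, -2.2, -0.2]
grip_width: 35.9
finger_force: 29.8
```

Call:
carry_out(
  plan=[
    {"tx":0,"ty":0,"tz":0,"rx":0,"ry":0,"rz":0.1},
    {"tx":0,"ty":0,"tz":0.45,"rx":0,"ry":0,"rz":0.14},
    {"tx":0,"ty":0,"tz":0.45,"rx":0,"ry":0,"rz":0.14},
    {"tx":0,"ty":0,"tz":0.45,"rx":0,"ry":0,"rz":0.14},
    {"tx":0,"ty":0,"tz":0.45,"rx":0,"ry":0,"rz":0.14},
    {"tx":0,"ty":0,"tz":0,"rx":0,"ry":0,"rz":0.1},
    {"tx":0,"ty":0,"tz":0,"rx":0,"ry":0,"rz":-0.1},
    {"tx":0,"ty":0,"tz":0.45,"rx":0,"ry":0,"rz":-0.14},
    {"tx":0,"ty":0,"tz":0.45,"rx":0,"ry":0,"rz":-0.14},
    {"tx":0,"ty":0,"tz":0.45,"rx":0,"ry":0,"rz":-0.14},
    {"tx":0,"ty":0,"tz":0.45,"rx":0,"ry":0,"rz":-0.14},
    {"tx":0,"ty":0,"tz":0,"rx":0,"ry":0,"rz":-0.1},
  ],
)

```text
time: 18.55
tool_pos: [511.2, 111.9, 45.8]
tcp_rot: [-3.14, 0.001, 1.032]
contact_force: [0.2, -0.2, -2.2]
grip_width: 36.2
finger_force: 29.8
```

Call:
carry_out(
  plan=[
    {"tx":0,"ty":0,"tz":0,"rx":0,"ry":0,"rz":0.1},
    {"tx":0,"ty":0,"tz":0.45,"rx":0,"ry":0,"rz":0.14},
    {"tx":0,"ty":0,"tz":0.45,"rx":0,"ry":0,"rz":0.14},
    {"tx":0,"ty":0,"tz":0.45,"rx":0,"ry":0,"rz":0.14},
    {"tx":0,"ty":0,"tz":0.45,"rx":0,"ry":0,"rz":0.14},
    {"tx":0,"ty":0,"tz":0,"rx":0,"ry":0,"rz":0.1},
    {"tx":0,"ty":0,"tz":0,"rx":0,"ry":0,"rz":-0.1},
    {"tx":0,"ty":0,"tz":0.45,"rx":0,"ry":0,"rz":-0.14},
    {"tx":0,"ty":0,"tz":0.45,"rx":0,"ry":0,"rz":-0.14},
    {"tx":0,"ty":0,"tz":0.45,"rx":0,"ry":0,"rz":-0.14},
    {"tx":0,"ty":0,"tz":0,"rx":0,"ry":0,"rz":0},
    {"tx":0,"ty":0,"tz":0,"rx":0,"ry":0,"rz":0},
  ],
)

```text
time: 19.75
tool_pos: [511.6, 111.8, 49.0]
tcp_rot: [-3.14, 0.0, 1.279]
contact_force: [-0.3, 0.6, -2.7]
grip_width: 36.0
finger_force: 29.8
```

```bash
python3 - <<'E'
from h import *
S=bot.camera_model("side");save("side","pics/s7.png")
g=cv2.cvtColor(cv2.imread("pics/s7.png"),cv2.COLOR_BGR2GRAY);g0=cv2.cvtColor(cv2.imread("pics/s6.png"),cv2.COLOR_BGR2GRAY)
o=bot.get_obs();p=o["tool_pos"];print(p,o["contact_force"],o["moment"])
print("flange mid if lifted w/ tcp",proj(S,[p[0],p[1],46+p[2]-24.5]),"orig",proj(S,[512.8,112,46]))
for c in(288,294,300):print(c,"before",g0[240:266,c].tolist(),"now",g[228:266,c].tolist())
# plate front edge & pins unchanged?
d=cv2.absdiff(g[268:330,262:345],g0[268:330,262:345]);print("plate diff",d.mean(),d.max())
E
```

```text
[511.74123344 111.74977949  49.08626282] [-0.46405741 -0.00412075 -2.74297346] [-0.05762623  0.1179419   0.03599248]
flange mid if lifted w/ tcp [292.13328248 245.27760166] orig [293.02672961 255.43242961]
288 before [86, 107, 105, 89, 109, 152, 168, 148, 129, 119, 118, 120, 116, 117, 120, 119, 119, 119, 127, 135, 138, 146, 171, 192, 203, 202] now [80, 76, 77, 67, 50, 73, 122, 156, 157, 135, 125, 116, 115, 113, 116, 116, 119, 116, 115, 117, 125, 133, 137, 127, 110, 91, 85, 81, 83, 92, 110, 116, 135, 167, 196, 203, 202, 202]
294 before [67, 56, 48, 47, 68, 117, 158, 155, 138, 121, 111, 110, 109, 109, 110, 110, 112, 110, 114, 114, 122, 130, 137, 161, 177, 170] now [77, 69, 57, 52, 45, 62, 103, 140, 143, 134, 118, 111, 108, 104, 106, 110, 105, 108, 109, 113, 111, 120, 129, 127, 109, 97, 87, 83, 80, 91, 101, 112, 121, 147, 180, 190, 187, 170]
300 before [119, 142, 123, 123, 150, 152, 135, 116, 106, 104, 103, 105, 100, 102, 101, 104, 107, 110, 119, 129, 130, 140, 170, 193, 200, 184] now [47, 66, 103, 118, 99, 106, 123, 115, 101, 92, 94, 92, 96, 93, 98, 97, 103, 104, 104, 113, 126, 124, 109, 94, 90, 89, 87, 86, 82, 79, 96, 131, 173, 191, 199, 201, 199, 193]
plate diff 2.627866303925379 41
```

The plug is free: the flange rose about 10 px as predicted, and Fz matches its weight. I'll check the cartridge clearance for the carry.

```bash
python3 - <<'E'
from h import *
S=bot.camera_model("side");T=bot.camera_model("top")
print(onz(S,445,345,0),onz(T,413,170,0),onz(T,431,133,170))
s=cv2.imread("pics/side0.png");t=cv2.imread("pics/top0.png")
# cork mask recheck: ellipse fits
for n,im,cm,b in(("top",t,T,(455,250,505,295)),("side",s,S,(300,400,360,450))):
    h=cv2.cvtColor(im,cv2.COLOR_BGR2HSV);m=cv2.inRange(h,(3,60,50),(25,255,255));k=np.zeros_like(m);x0,y0,x1,y1=b;k[y0:y1,x0:x1]=m[y0:y1,x0:x1]
    k=cv2.morphologyEx(k,cv2.MORPH_CLOSE,np.ones((5,5)));c=max(cv2.findContours(k,0,2)[0],key=cv2.contourArea);e=cv2.fitEllipse(cv2.convexHull(c));print(n,e,onz(cm,*e[0],8))
E
```

```text
[ 707.8160664  -165.59539869    0.        ] [ 698.95800514 -158.48627079    0.        ] [ 706.07202131 -157.45162322  170.        ]
top ((477.71978759765625, 271.5096130371094), (25.323762893676758, 27.19562339782715), 117.22359466552734) [ 473.48161592 -264.58340102    8.        ]
side ((330.96881103515625, 427.01776123046875), (33.95554733276367, 39.837677001953125), 84.82493591308594) [ 472.95170705 -266.79831544    8.        ]
```

Call:
carry_out(
  plan=[
    {"tx":0,"ty":0,"tz":8,"rx":0,"ry":0,"rz":0},
    {"tx":0,"ty":0,"tz":20,"rx":0,"ry":0,"rz":0},
    {"tx":0,"ty":0,"tz":22,"rx":0,"ry":0,"rz":0},
    {"tx":-1.5,"ty":-15,"tz":0,"rx":0,"ry":0,"rz":0},
    {"tx":-3,"ty":-30,"tz":0,"rx":0,"ry":0,"rz":0},
    {"tx":-3.5,"ty":-35,"tz":0,"rx":0,"ry":0,"rz":0},
    {"tx":-3.5,"ty":-35,"tz":0,"rx":0,"ry":0,"rz":0},
    {"tx":-3.5,"ty":-35,"tz":0,"rx":0,"ry":0,"rz":0},
    {"tx":-3.5,"ty":-35,"tz":0,"rx":0,"ry":0,"rz":0},
    {"tx":-3.5,"ty":-35,"tz":0,"rx":0,"ry":0,"rz":0},
    {"tx":-3.5,"ty":-35,"tz":0,"rx":0,"ry":0,"rz":0},
  ],
)

```text
time: 20.9
tool_pos: [485.5, -145.3, 98.8]
tcp_rot: [-3.141, 0.0, 1.274]
contact_force: [0.3, -0.5, -2.1]
grip_width: 35.8
finger_force: 29.8
```

Call:
carry_out(
  plan=[
    {"tx":-3.5,"ty":-35,"tz":0,"rx":0,"ry":0,"rz":0},
    {"tx":-3.5,"ty":-35,"tz":0,"rx":0,"ry":0,"rz":0},
    {"tx":-3,"ty":-30,"tz":0,"rx":0,"ry":0,"rz":0},
    {"tx":-2,"ty":-20,"tz":0,"rx":0,"ry":0,"rz":0},
    {"tx":0,"ty":0,"tz":0,"rx":0,"ry":0,"rz":0},
    {"tx":0,"ty":0,"tz":0,"rx":0,"ry":0,"rz":0},
    {"tx":0,"ty":0,"tz":0,"rx":0,"ry":0,"rz":0},
  ],
)

```text
time: 21.6
tool_pos: [474.3, -262.4, 98.9]
tcp_rot: [-3.141, -0.001, 1.274]
contact_force: [0.1, -0.5, -2.4]
grip_width: 35.8
finger_force: 29.8
```

```bash
python3 - <<'E'
from h import *
o=bot.get_obs();p=o["tool_pos"];print(p,o["tcp_rot"],o["contact_force"],o["grip_width"])
S=bot.camera_model("side");a=save("side","pics/s8.png")
print("plug bottom pred",proj(S,[p[0],p[1],p[2]-6.5]),"cork",proj(S,[473.5,-265,8]))
E
```

```text
[ 474.25114567 -262.41951615   98.93111049] [-3.14062106e+00 -6.06186230e-04  1.27376499e+00] [ 0.05205875 -0.48501776 -2.38446153] 35.80913017687932
plug bottom pred [331.68356578 381.19532583] cork [330.94754258 425.80946349]
```

Call:
carry_out(
  plan=[
    {"tx":-0.8,"ty":-2.6,"tz":-8,"rx":0,"ry":0,"rz":0},
    {"tx":0,"ty":0,"tz":-16,"rx":0,"ry":0,"rz":0},
    {"tx":0,"ty":0,"tz":-18,"rx":0,"ry":0,"rz":0},
    {"tx":0,"ty":0,"tz":-18,"rx":0,"ry":0,"rz":0},
    {"tx":0,"ty":0,"tz":-12,"rx":0,"ry":0,"rz":0},
    {"tx":0,"ty":0,"tz":-6,"rx":0,"ry":0,"rz":0},
    {"tx":0,"ty":0,"tz":0,"rx":0,"ry":0,"rz":0},
    {"tx":0,"ty":0,"tz":0,"rx":0,"ry":0,"rz":0},
  ],
)

```text
time: 22.45
tool_pos: [474.3, -266.1, 21.7]
tcp_rot: [3.141, 0.0, 1.273]
contact_force: [0.1, 0.1, -2.6]
grip_width: 36.1
finger_force: 29.8
```

Call:
carry_out(
  plan=[
    {"tx":0,"ty":0,"tz":-1.5,"rx":0,"ry":0,"rz":0},
    {"tx":0,"ty":0,"tz":-1.5,"rx":0,"ry":0,"rz":0},
    {"tx":0,"ty":0,"tz":-1,"rx":0,"ry":0,"rz":0},
    {"tx":0,"ty":0,"tz":0,"rx":0,"ry":0,"rz":0},
    {"tx":0,"ty":0,"tz":0,"rx":0,"ry":0,"rz":0},
  ],
)

```text
time: 22.95
tool_pos: [473.9, -266.0, 17.4]
tcp_rot: [3.141, 0.0, 1.273]
contact_force: [-0.6, -0.0, -1.8]
grip_width: 35.9
finger_force: 29.8
```

Call:
carry_out(
  plan=[
    {"tx":0,"ty":0.5,"tz":-1,"rx":0,"ry":0,"rz":0},
    {"tx":0,"ty":0,"tz":-1,"rx":0,"ry":0,"rz":0},
    {"tx":0,"ty":0,"tz":0,"rx":0,"ry":0,"rz":0},
    {"tx":0,"ty":0,"tz":0,"rx":0,"ry":0,"rz":0},
  ],
)

```text
time: 23.35
tool_pos: [473.9, -265.4, 15.2]
tcp_rot: [-3.142, -0.0, 1.273]
contact_force: [-0.5, 0.1, -1.8]
grip_width: 35.8
finger_force: 29.8
```

Call:
carry_out(
  plan=[
    {"tx":0,"ty":0,"tz":-0.7,"rx":0,"ry":0,"rz":0},
    {"tx":0,"ty":0,"tz":0,"rx":0,"ry":0,"rz":0},
    {"tx":0,"ty":0,"tz":0,"rx":0,"ry":0,"rz":0},
  ],
)

```text
time: 23.65
tool_pos: [474.0, -265.5, 14.7]
tcp_rot: [3.141, 0.0, 1.273]
contact_force: [0.4, -0.2, -1.3]
grip_width: 35.8
finger_force: 29.8
```

Call:
carry_out(
  plan=[
    {"tx":0,"ty":0,"tz":-0.6,"rx":0,"ry":0,"rz":0},
    {"tx":0,"ty":0,"tz":0,"rx":0,"ry":0,"rz":0},
    {"tx":0,"ty":0,"tz":0,"rx":0,"ry":0,"rz":0},
  ],
)

```text
time: 23.95
tool_pos: [474.0, -265.6, 14.6]
tcp_rot: [3.141, 0.0, 1.273]
contact_force: [-0.8, 0.4, 5.5]
grip_width: 35.5
finger_force: 29.8
```

Contact with the cork (+5.5 N). Now I'll release and retreat.

Call:
carry_out(
  plan=[
    {"tx":0,"ty":0,"tz":0.4,"rx":0,"ry":0,"rz":0},
    {"tx":0,"ty":0,"tz":0,"rx":0,"ry":0,"rz":0},
  ],
)

```text
time: 24.15
tool_pos: [474.0, -265.6, 14.6]
tcp_rot: [3.141, 0.0, 1.273]
contact_force: [-1.7, -0.2, 3.4]
grip_width: 36.0
finger_force: 29.8
```

Call:
carry_out(
  plan=[
    {"tx":0,"ty":0,"tz":0,"rx":0,"ry":0,"rz":0},
    {"tx":0,"ty":0,"tz":0,"rx":0,"ry":0,"rz":0},
    {"tx":0,"ty":0,"tz":0,"rx":0,"ry":0,"rz":0},
    {"tx":0,"ty":0,"tz":0,"rx":0,"ry":0,"rz":0},
    {"tx":0,"ty":0,"tz":0,"rx":0,"ry":0,"rz":0},
    {"tx":0,"ty":0,"tz":10,"rx":0,"ry":0,"rz":0},
    {"tx":0,"ty":0,"tz":30,"rx":0,"ry":0,"rz":0},
    {"tx":0,"ty":0,"tz":40,"rx":0,"ry":0,"rz":0},
    {"tx":0,"ty":0,"tz":40,"rx":0,"ry":0,"rz":0},
    {"tx":0,"ty":0,"tz":0,"rx":0,"ry":0,"rz":0},
    {"tx":0,"ty":0,"tz":0,"rx":0,"ry":0,"rz":0},
  ],
  gripper=0.3,
)

```text
time: 25.25
tool_pos: [474.2, -265.7, 135.7]
tcp_rot: [3.139, 0.001, 1.273]
contact_force: [0.2, 0.8, -0.3]
grip_width: 64.3
finger_force: 0.0
```

```bash
python3 - <<'E'
from h import *
o=bot.get_obs();print(o["tool_pos"],o["contact_force"],o["grip_width"])
S=bot.camera_model("side");save("side","pics/s9.png")
g=cv2.cvtColor(cv2.imread("pics/s9.png"),cv2.COLOR_BGR2GRAY)
p=proj(S,[473.5,-265,66]);q=proj(S,[473.5,-265,38]);print("pred head top",p,"flange top",q)
u,v=np.round(p).astype(int);w=g[v-30:v+30,u-40:u+40]
m=cv2.inRange(w,0,60);c=[(cv2.contourArea(x),(np.array(cv2.minEnclosingCircle(x)[0])+[u-40,v-30]).round(1).tolist(),round(cv2.minEnclosingCircle(x)[1],1)) for x in cv2.findContours(m,0,2)[0] if cv2.contourArea(x)>25];print(c)
for r in(v-6,v,v+6,v+12,v+20):print(r,g[r,u-34:u+35:2].tolist())
E
```

```text
[ 474.2427432  -265.68858726  135.7106406 ] [ 0.17942228  0.82999152 -0.33549767] 64.34517620871809
pred head top [331.48286871 397.03937577] flange top [331.21738373 411.30736239]
[(1057.0, [330.4, 376.5], 40.5)]
391 [115, 112, 110, 120, 117, 100, 93, 101, 87, 82, 66, 142, 206, 198, 196, 182, 167, 158, 139, 148, 161, 185, 194, 184, 156, 97, 91, 81, 80, 76, 80, 80, 79, 78, 78]
397 [110, 110, 114, 113, 111, 110, 113, 106, 106, 106, 104, 156, 170, 170, 107, 86, 82, 84, 88, 86, 83, 86, 156, 182, 165, 108, 87, 102, 89, 80, 82, 81, 83, 85, 93]
403 [95, 94, 87, 83, 85, 86, 85, 84, 83, 85, 92, 165, 202, 196, 191, 163, 123, 95, 97, 105, 121, 164, 197, 201, 171, 115, 71, 82, 108, 108, 107, 108, 108, 106, 113]
409 [80, 99, 103, 81, 82, 79, 77, 82, 84, 95, 155, 140, 131, 133, 135, 143, 161, 188, 184, 168, 155, 138, 126, 125, 120, 97, 85, 68, 71, 99, 104, 106, 110, 107, 110]
417 [107, 80, 85, 102, 96, 106, 110, 108, 108, 124, 165, 144, 132, 134, 132, 132, 131, 131, 125, 122, 123, 126, 124, 127, 126, 154, 110, 103, 79, 62, 75, 106, 112, 106, 106]
```

The head and bore sit at (331,397), exactly where predicted, so the plug stands upright on the cork and is released. I'm handing in.

```bash
python3 -c "
from plant import bot
print(bot.close_job())"
```

```text
the job is handed in; nothing more can be done
None
```

The job is handed in (no verdict came back): keeper swung aside, plug twisted free with only a few newtons of pull, and set upright on the cork disc and released; the final side-camera check put its head where predicted. I did not re-check the bystanders at the end.

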